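# Free the colour chart from its transport pin and hang it up

## Task

The trolley has been wheeled to its place: slide the green hand wedge under the brass spring clip on the chart stand's transport pin and ease the clip off with it, never pulling at the clip with the fingers while it is on the pin. Then take the white chart off the pin and hang it by its eye on the hook of the same stand, turned so that its coloured face points outward, away from the stand's cross bar. Clip and wedge must end up in the steel dish; leave the flask, the specimen cup and the dropper bottle standing where they are.

Things in the scene. Friction and masses are not known exactly. Their poses are not given: they have to be found in the camera images.
- stand: Grey chart stand, fixed. Origin: under the centre of its base plate (110 x 170 x 12 mm); -x is its front, +y its left seen by one who looks along +x, z up. A column carries a cross bar (x -8 to 8, y -78 to 78 mm, top at 135 mm). In front of it stick out the transport pin at y = 52 and the hook at y = -52 mm, both level along -x, axes 125 mm up. Only clip, chart and two small lugs on the pin rise above the bar.
- pin_tip (a point): Centre of the free end of the steel transport pin, on its axis; axes as the stand. The pin is 20 mm thick and runs from the cross bar (x = -8 mm in the stand's frame) 107 mm out to this rounded nose at x = -115 mm.
- pin_groove (a point): On the pin's axis, 27 mm behind its free end: middle of the groove (16 mm thick, 18 mm wide) that the clip sits in. Behind it, 10 to 14 mm from here, two small lugs stand beside the wedge's way, 11 mm apart, reaching 16 mm above the axis: they stop the clip as the wedge drives in. The chart must be raised over them, about 14 mm, to come off
- hook_seat (a point): On the upper side of the 6 mm hook bar, 27 mm in front of the cross bar, where the chart's eye is to rest; axes as the stand. The bar runs from x = -8 to -80 mm in the stand's frame; its end, 45 mm in front of this point, turns up to 7 mm above the bar's upper side.
- hook_root (a point): Where the hook bar leaves the cross bar, on the bar's axis
- clip_mid (a point): Middle of the brass spring clip snapped over the pin from above: on the pin's axis while the clip is seated; x along the pin, z up. Clip: 16 mm long (x), 39 mm wide over its ears (y), from 13 mm below to 25 mm above this point. Two sprung legs reach round the pin and end in lips under it; raising the clip about 6 mm (some 6 N) spreads them past the pin's widest part and frees it.
- clip_crown (a point): Middle of the underside of the clip's crown, 16 mm above clip_mid. Under it a tunnel for the wedge runs along the pin, over its top, 10 mm above the axis: 8 mm high at the near side and 4 mm at the far side, as the crown slopes like the wedge's ramp, and 12 mm wide between two tabs that rest on the pin. Driving the wedge in from the pin's free end takes 10 to 20 N.
- wedge_grip (a point): Green plastic hand wedge, 55 g, lying flat at the start. This point: centre of its handle (76 long in x, 14 wide in y, 26 mm high), 13 mm above the flat underside; +x points to the tip. Ahead of the handle the 10 mm wide blade, a straight 15 degree ramp from 18 mm high at the handle's front, 38 mm ahead of this point, down to the tip.
- wedge_tip (a point): Tip of the wedge, 2 mm thick and 6 mm wide, 98 mm ahead of wedge_grip and 1 mm above the underside. When it is 46 mm past clip_mid the clip is raised 8 mm and free: it rides astride the level wedge, crown on the ramp, tabs beside the blade, and can be lifted off the pin and carried on it, without jerks or with the tip raised 15 degrees; its feet then reach 16 mm below the wedge.
- chart_eye (a point): Top of the eye of the white chart plate, in mid-thickness, where it rests on pin or hook. Plate 80 wide (y), 120 tall (z), 8 mm thick (x), 90 g; +x points out of the coloured face (blue band, six dots; the other face is plain). Eye: 30 wide, 40 mm high below this point, its upper edge sloping 20 degrees down to both sides. The plate ends 36 mm above and 84 mm below this point.
- chart_grip (a point): Centre of the chart's plain header, 21 mm above the top of the eye: pinch it across its 8 mm thickness. At the start the chart hangs on the pin behind the clip, about 22 mm in front of the cross bar, coloured face towards the bar; its eye does not pass over the clip, but over the bare pin.
- dish: Open steel instrument dish, loose. Origin: centre of its underside; outside 108 mm (x) by 204 mm (y), rim 25 mm high; inner floor 90 x 184 mm, 2 mm up
- dish_mid (a point): Centre of the dish's inner floor; axes as the dish
- flask: Bystander: reagent flask with a dark blue cap, 46 x 66 x 97 mm, left of the stand; origin under its centre
- cup: Bystander: specimen cup with a blue lid, 49 mm across, 58 mm high, right of the stand; origin under its centre
- dropper: Bystander: dropper bottle with a blue cap, 25 mm across, 78 mm high, in front of the stand; origin under its centre
- clip: The spring clip; same origin and axes as point clip_mid
- wedge: The wedge; origin under the centre of its handle, axes as wedge_grip
- chart: The chart; same origin and axes as point chart_eye

How it is judged (in metres and radians):
On the way, in this order (a step that is already met when the one before it is completed fails the run):
1. the wedge, pushed under the clip's crown, has raised it (contact force between wedge and clip above 1 N and z of clip_mid in the frame of stand above 0.128 m and distance between clip_mid and pin_groove below 0.02 m), for 0.1 s.
2. the clip is off the pin (distance between clip_mid and pin_groove above 0.04 m), for 0.1 s.
3. the chart hangs on the hook, coloured face outward (x of chart_eye in the frame of stand between -0.074 and -0.008 m and y of chart_eye in the frame of stand between -0.062 and -0.042 m and z of chart_eye in the frame of stand between 0.122 and 0.136 m and angle between chart_eye's own z axis and vertical below 0.2 rad and angle between the x axis of chart_eye and the x axis of stand, either way round below 0.35 rad and x of hook_root in the frame of chart_eye below 0 m), for 0.2 s.
At the end, for the whole second after the job is handed in: The chart hangs upright on the hook bar between cross bar and tip (10 mm sideways, 11 degrees from vertical, 20 from square), coloured face away from the cross bar; clip and wedge lie inside the dish; all are released and at rest (all of step 3 and x of clip_mid in the frame of dish between -0.05 and 0.05 m and y of clip_mid in the frame of dish between -0.1 and 0.1 m and z of clip_mid in the frame of dish between 0 and 0.05 m and x of wedge_grip in the frame of dish between -0.052 and 0.052 m and y of wedge_grip in the frame of dish between -0.1 and 0.1 m and x of wedge_tip in the frame of dish between -0.052 and 0.052 m and y of wedge_tip in the frame of dish between -0.1 and 0.1 m and z of wedge_grip in the frame of dish below 0.045 m and linear speed of each of chart, clip, wedge below 0.03 m/s); the robot touches nothing.
It fails at once if the fingers pull at the clip while it is on the pin (contact force between the fingers and clip above 1 N and distance between clip_mid and pin_groove below 0.015 m).
It fails at once if the flask, the cup or the dropper bottle is pushed away or knocked over (distance of any of flask, cup, dropper from where it was at the start of the episode above 0.03 m or angle between any of flask, cup, dropper's own z axis and vertical above 0.4 rad).
It also fails if it takes over 72 s, if anything falls off the work surface, if the arm or the gripper's body presses on something with over 40 N, if the wrist force passes 120 N, or if a joint passes its speed limit or range.

## Robot

A 6-joint arm with a two-finger parallel gripper is mounted at the origin on a cart in front of the work surface, level with it; the furniture and walls round the work are solid. World frame = base frame: x ahead of the robot, y to its left, z up, the work surface at z = 0. Lengths are in m, angles in degrees, forces in N, time in s.
With the tool pointing down it reaches from about 0.4 to 0.825 m from the base axis. Payload 7 kg.
Tool frame: the origin (TCP) lies midway between the tips of the shut fingers; the grasp point (between the pads) lies 19 mm behind it; z points along the fingers, y is the direction in which the jaws open and shut (so a half turn about z gives the same grasp; the last joint's range is limited). The gripper opens to 88 mm and grips with 3 to 60 N. Pads are 19 mm wide; open, the fingers measure 130 mm over their backs; the gripper's body (78 mm by 193 mm) begins 47 mm behind the grasp point.
Start: joints at [-47.091, 20.546, 0.682, 0, -70.136, -16.507], TCP at [0.3, -0.605, 0.227] pointing down, gripper open.
Joint ranges: [-176.03, 176.03], [-82.01, 121.73], [-58.28, 71.71], [-173.87, 95.51], [-174.79, -0.11], [-173.66, 173.66]. Speed limits (degrees/s): [136.94, 136.94, 172.46, 180, 180, 180].

## Interface

Orientations are given as a 3x3 rotation matrix whose columns are the frame's x, y, z axes.
In Python, from rig import robot gives the robot as it stands. Calls block until the motion is done:
- robot.goto(position, orientation): joint-space move of the TCP to a pose.
- robot.servo_line(position, ori=None, speed=0.15): straight line of the TCP; ori=None keeps the orientation; speed is the mean speed in m/s.
- robot.movej(angles): joint-space move.
- robot.move_gripper(opening): opening from 0.0 (shut) to 1.0 (fully open); the grip force is fixed at half the most; returns when the fingers have stopped.
- robot.dwell(seconds).
- robot.ik(position, orientation): joint angles nearest the present ones, or None.
- robot.grab_frame(name): name is "scene" or "top"; returns (picture, depth): 384x512x3 uint8, red, green, blue; 384x512 float32, m along the optical axis (not along the pixel's ray), 0 where there is no reading.
- robot.camera_info(name): a dict with "vfov" (degrees; the focal length in pixels is half the picture's height over the tangent of half this angle, whatever the lens; pixels are square), "cx", "cy" (the principal point, pixels), "view" (4x4, takes a point from world to camera coordinates). Camera axes: x right, y down, z forward; pixel columns grow to the right and rows downward; lengths in m; the calibration is good to about 2 mm. A picture is of the moment at which its call begins. camera_info takes no time and is no camera call.
A pose or a line that the arm cannot do raises robot.Unreachable and nothing moves.
- robot.job_done(): hands the job in, once; it reports no verdict.
Readings, each from a call of its own:
- robot.read_t(): time.
- robot.read_qpos(): joint angles.
- robot.read_qvel(): joint speeds.
- robot.read_effort(): joint torques, N m.
- robot.read_position(): TCP position.
- robot.read_tcp_rot(): TCP orientation.
- robot.read_force(): force on the tool from outside, world axes, zero at the start.
- robot.read_ft_torque(): the same for the moment, N m.
- robot.read_grip_width(): opening from 0.0 (shut) to 1.0 (fully open).
Only numpy, scipy, OpenCV 4.12 (cv2) and the standard library are available. Lean on these libraries where they do the work, as an engineer would, in place of code of your own. Each camera call takes 0.05 s, during which the arm holds its last target.

## Working session

There is one attempt and no reset: what is moved stays moved. The work goes in short steps, each a Python script; the robot and the scene stay as the last script left them, time stands still between calls to the robot, and variables do not carry over. Pictures are saved under pics/ and viewed, and the job is handed in when it is done.

```bash
ls; mkdir -p pics
python3 - <<'E'
from rig import robot
import numpy as np,cv2
for n in("scene","top"):
    p,d=robot.grab_frame(n); np.savez(f"f_{n}.npz",p=p,d=d)
    cv2.imwrite(f"pics/{n}0.png",p[:,:,::-1])
    i=robot.camera_info(n);print(n,i)
E
```

```text
pics
scene {'vfov': 48.8625684119177, 'cx': 252.6040899395036, 'cy': 190.16949896271515, 'view': array([[-0.5494629 , -0.83546858,  0.00909768,  0.49430209],
       [-0.42411224,  0.2695114 , -0.86457644,  0.27600474],
       [ 0.71987452, -0.47891111, -0.50241896,  0.60086961],
       [ 0.        ,  0.        ,  0.        ,  1.        ]])}
top {'vfov': 50.94191297646827, 'cx': 261.05361818589915, 'cy': 189.15504813321957, 'view': array([[ 0.01776299, -0.99958573,  0.02264604,  0.20375279],
       [-0.99112758, -0.02058756, -0.13130984,  0.57082107],
       [ 0.13172167, -0.02011266, -0.99108268,  0.90225079],
       [ 0.        ,  0.        ,  0.        ,  1.        ]])}
```

View pics/scene0.png

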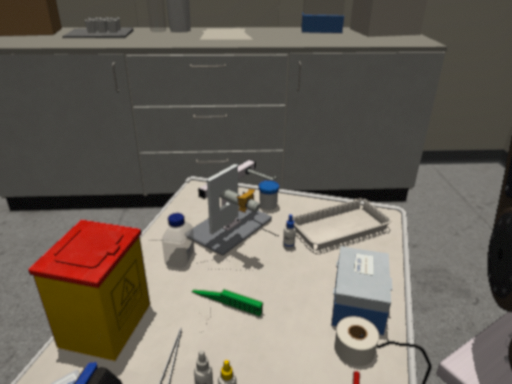

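View pics/top0.png

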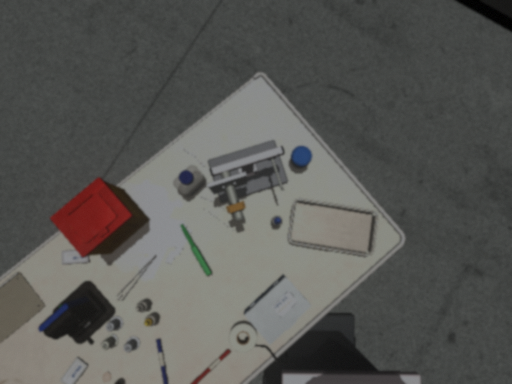

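```bash
cat > H.py <<'E'
import numpy as np,cv2
from rig import robot
def cloud(n,p=None,d=None):
    i=robot.camera_info(n); f=192/np.tan(np.radians(i['vfov']/2))
    v,u=np.mgrid[0:384,0:512]; V=i['view']
    c=np.stack([(u-i['cx'])/f*d,(v-i['cy'])/f*d,d],-1)
    w=(c-V[:3,3])@V[:3,:3]
    w[d<=0]=np.nan
    return w
def proj(n,P):
    i=robot.camera_info(n); f=192/np.tan(np.radians(i['vfov']/2));V=i['view']
    c=np.asarray(P)@V[:3,:3].T+V[:3,3]
    return np.stack([c[...,0]/c[...,2]*f+i['cx'],c[...,1]/c[...,2]*f+i['cy']],-1)
def crop(p,box,s,name,lines=None):
    x0,y0,x1,y1=box
    cv2.imwrite(name,cv2.resize(p[y0:y1,x0:x1,::-1],None,fx=s,fy=s,interpolation=cv2.INTER_CUBIC))
E
python3 - <<'E'
from H import *
t=np.load("f_top.npz");s=np.load("f_scene.npz")
crop(t['p'],(160,120,400,280),3.3,"pics/topc.png")
crop(s['p'],(150,150,400,330),3.2,"pics/scec.png")
wt=cloud("top",t['p'],t['d']);ws=cloud("scene",s['p'],s['d'])
for nm,w,p in(("top",wt,t['p']),("scene",ws,s['p'])):
    hsv=cv2.cvtColor(p,cv2.COLOR_RGB2HSV)
    g=(hsv[...,0]>45)&(hsv[...,0]<80)&(hsv[...,1]>120)
    pts=w[g]; pts=pts[~np.isnan(pts).any(1)]
    print(nm,len(pts),"green z",np.percentile(pts[:,2],[5,50,95]),pts.mean(0))
    q=pts[:,:2]-pts[:,:2].mean(0);u,S,vt=np.linalg.svd(q,full_matrices=False);a=q@vt[0]
    print(vt[0],a.min(),a.max(), pts[a<a.min()+.004].mean(0),pts[a>a.max()-.004].mean(0))
    # table z
    r=w[300:310,220:240] if nm=="top" else w[250:260,280:300]
    print("table",np.nanmedian(r.reshape(-1,3),0))
E
```

```text
top 106 green z [-0.74776337  0.02304402  0.0273641 ] [ 0.73374234  0.00970403 -0.19918962]
[-0.67572916  0.73714999] -1.1771627053774827 0.4822448938415869 [ 1.45071071 -0.92703519 -0.74425628] [0.38060776 0.33751474 0.02443556]
table [ 0.29967841  0.28256377 -0.00094994]
scene 684 green z [0.00467405 0.01648898 0.02501772] [0.40853775 0.36084735 0.01602634]
[-0.85613829 -0.51674678] -0.08418056356417818 0.04889009808380384 [4.80828587e-01 4.01701185e-01 4.19453041e-04] [0.3685656  0.33619572 0.017755  ]
table [ 0.4721815   0.19268973 -0.00186158]
```

View pics/topc.png

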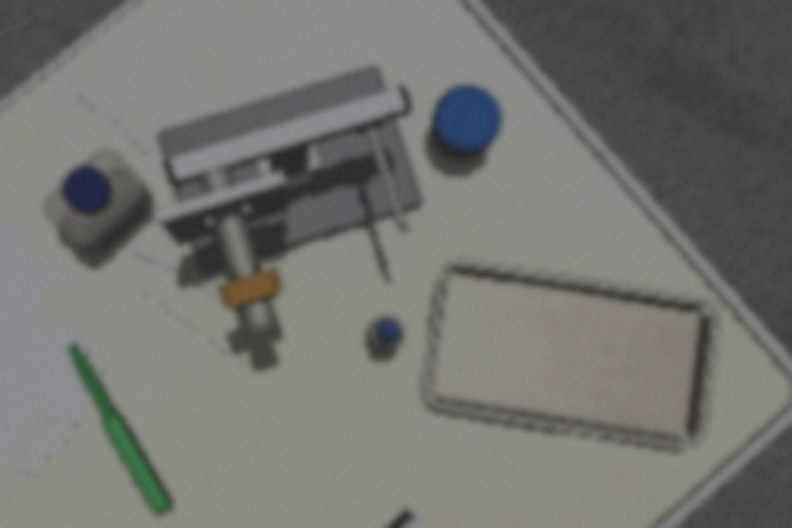

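View pics/scec.png

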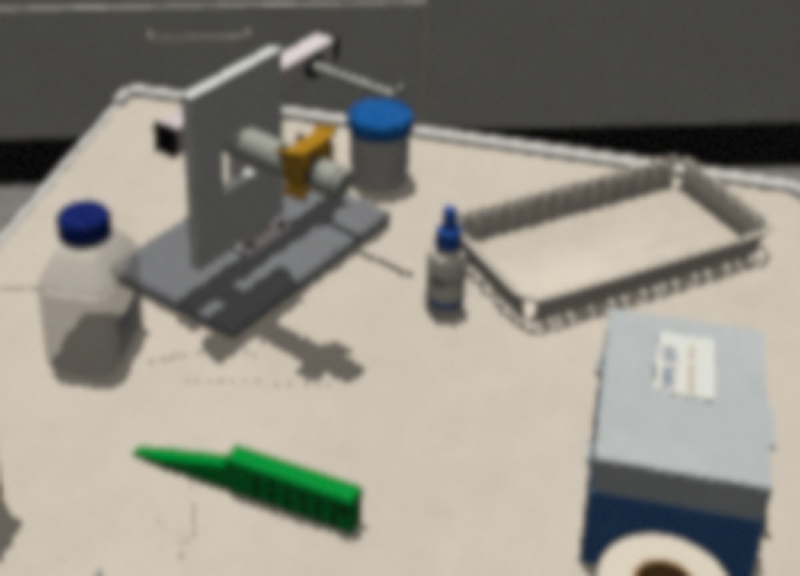

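Run:
```python
from H import *
t=np.load("f_top.npz");s=np.load("f_scene.npz")
wt=cloud("top",t['p'],t['d']);ws=cloud("scene",s['p'],s['d'])
def seg(w,z0,z1,box):
    m=np.zeros(w.shape[:2],bool);x0,y0,x1,y1=box;m[y0:y1,x0:x1]=1
    m&=(w[...,2]>z0)&(w[...,2]<z1);return m
def rect(P):
    (c,sz,a)=cv2.minAreaRect((P[:,:2]*1000).astype(np.float32));return np.array(c),sz,a
b=(205,130,292,240)
for z0,z1 in((.008,.017),(.125,.142),(.16,.18)):
    P=wt[seg(wt,z0,z1,b)];print(z0,len(P),rect(P),np.median(P[:,2]))
# dish rim & floor
P=wt[seg(wt,.015,.03,(280,190,385,262))];print("dishrim",rect(P),np.median(P[:,2]))
for n,bx,z in(("flask",(168,160,210,205),(.05,.12)),("cup",(286,140,318,180),(.045,.075)),("drop",(266,208,290,236),(.03,.1))):
    P=wt[seg(wt,*z,bx)];print(n,rect(P),P[:,2].max())
# green top
hsv=cv2.cvtColor(t['p'],cv2.COLOR_RGB2HSV)
g=(hsv[...,0]>40)&(hsv[...,0]<85)&(hsv[...,1]>90);g[:220]=0;g[280:]=0;g[:,:170]=0;g[:,225:]=0
P=wt[g];P=P[P[:,2]>-.01];print("wedge",len(P),rect(P),np.percentile(P[:,2],[1,50,99]))
H=P[P[:,2]>.021];print("handle",rect(H))
# brass
g=(hsv[...,0]>8)&(hsv[...,0]<28)&(hsv[...,1]>120);g[:190]=0;g[220:]=0;g[:,:220]=0;g[:,252:]=0
P=wt[g];print("clip",len(P),rect(P),np.percentile(P[:,2],[1,50,99]))
hsv=cv2.cvtColor(s['p'],cv2.COLOR_RGB2HSV)
g=(hsv[...,0]>8)&(hsv[...,0]<28)&(hsv[...,1]>120);g[:180]=0;g[220:]=0;g[:,:230]=0;g[:,260:]=0
P=ws[g];print("clip scene",len(P),rect(P),P.mean(0))
```

```text
0.008 1735 (array([577.73254395, 245.2545166 ]), (226.8573455810547, 205.4080047607422), 0.3179416358470917) 0.011258381839723384
0.125 1131 (array([561.99279785, 234.42626953]), (123.1927261352539, 171.37234497070312), 18.896482467651367) 0.13349349490925308
0.16 187 (array([566.83563232, 285.7053833 ]), (8.62933349609375, 79.09109497070312), 18.556720733642578) 0.17047836675509745
dishrim (array([483.39105225,  43.55954742]), (203.69883728027344, 108.47105407714844), 81.78556060791016) 0.022623100031298443
flask (array([581.10369873, 379.48742676]), (45.67592239379883, 65.49434661865234), 45.65439224243164) 0.10058543197859858
cup (array([643.29351807, 123.5530014 ]), (47.30780792236328, 46.822288513183594), 57.110809326171875) 0.06094344725628739
drop (array([493.34890747, 176.93185425]), (22.969667434692383, 23.007278442382812), 0.5398067831993103) 0.08205252201785929
wedge 207 (array([425.44598389, 364.44763184]), (127.6509017944336, 10.694337844848633), 32.083805084228516) [0.00386953 0.02416154 0.02939133]
handle (array([401.75881958, 349.59805298]), (71.73698425292969, 10.694337844848633), 32.083805084228516)
clip 100 (array([514.86450195, 268.09671021]), (14.446965217590332, 32.17477798461914), 21.549884796142578) [0.13883742 0.14257576 0.14627252]
clip scene 175 (array([515.91253662, 269.43197632]), (17.96086883544922, 40.19453048706055), 16.27068519592285) [nan nan nan]
```

Run:
```python
from H import *
t=np.load("f_top.npz");s=np.load("f_scene.npz")
wt=cloud("top",t['p'],t['d']);ws=cloud("scene",s['p'],s['d'])
yaw=np.radians(18.6);o=np.array([.6118,.246])
def tost(P):
    c,s_=np.cos(yaw),np.sin(yaw);d=P[...,:2]-o
    return np.stack([d[...,0]*c+d[...,1]*s_,-d[...,0]*s_+d[...,1]*c,P[...,2]],-1)
for n,w in(("top",wt),("scene",ws)):
    S=tost(w)*1000
    f=S.reshape(-1,3);f=f[~np.isnan(f).any(1)]
    def sel(x0,x1,y0,y1,z0,z1):
        return f[(f[:,0]>x0)&(f[:,0]<x1)&(f[:,1]>y0)&(f[:,1]<y1)&(f[:,2]>z0)&(f[:,2]<z1)]
    P=lambda a:np.percentile(a,[2,50,98],0).round(1).tolist() if len(a) else None
    b=sel(-20,25,-90,90,128,142);print(n,"bar",len(b),P(b)); 
    for y in range(-80,80,20):
        q=b[(b[:,1]>y)&(b[:,1]<y+20)]
        if len(q):print(y,P(q)[0][0],P(q)[1][0],P(q)[2][0],np.median(q[:,2]).round(1),end=' | ')
    print()
    b=sel(-70,70,-100,100,6,18);print("base",len(b),P(b))
    b=sel(-120,-40,38,66,105,142)
    for x in range(-120,-35,8):
        q=b[(b[:,0]>x)&(b[:,0]<x+8)]
        if len(q)>2:print(x,len(q),P(q))
    b=sel(-50,-15,0,110,150,180);print("chart",P(b));
    for y in range(0,100,20):
        q=b[(b[:,1]>y)&(b[:,1]<y+20)]
        if len(q)>2:print(y,P(q))
    b=sel(-90,-15,-65,-40,110,145);print("hook",len(b),P(b))
    b=sel(-110,-65,20,85,135,160);print("clip",len(b),P(b))
```

```text
top bar 669 [[-15.8, -77.2, 129.5], [0.9, 6.3, 133.9], [10.0, 77.5, 137.2]]
-80 -5.4 1.7 10.3 134.1 | -60 -8.3 0.9 10.0 133.4 | -40 -5.4 2.0 10.2 133.8 | -20 -5.5 1.6 9.6 133.9 | 0 -5.9 1.6 9.7 134.0 | 20 -5.8 1.5 9.5 134.3 | 40 -18.1 -3.9 9.2 133.6 | 60 -10.3 1.0 9.9 133.8 | 
base 1813 [[-51.4, -82.0, 7.4], [-7.4, -17.6, 11.2], [55.4, 81.0, 16.2]]
-120 5 [[-112.7, 45.3, 126.9], [-112.5, 51.4, 128.3], [-112.0, 57.9, 134.6]]
-112 34 [[-111.6, 42.9, 127.3], [-107.7, 51.2, 131.9], [-104.2, 60.3, 135.5]]
-104 37 [[-103.8, 42.4, 127.1], [-100.0, 51.7, 133.2], [-96.2, 60.4, 135.7]]
-96 23 [[-95.7, 38.5, 120.6], [-93.5, 50.5, 132.3], [-90.7, 64.0, 141.9]]
-88 26 [[-86.5, 38.7, 139.5], [-83.0, 54.9, 141.1], [-80.1, 65.2, 141.9]]
-80 36 [[-79.8, 40.8, 123.4], [-75.9, 51.8, 138.8], [-72.5, 62.9, 141.8]]
-72 34 [[-71.7, 42.3, 125.9], [-67.9, 51.3, 132.9], [-64.2, 60.5, 135.8]]
-64 36 [[-63.8, 42.5, 126.8], [-59.9, 51.6, 132.3], [-56.5, 60.7, 135.9]]
-56 37 [[-55.7, 42.6, 126.4], [-52.2, 51.4, 132.1], [-48.4, 60.8, 135.3]]
-48 34 [[-47.8, 42.4, 125.9], [-44.1, 51.9, 132.2], [-40.4, 61.1, 136.0]]
[... 1408 characters left out ...]
19.1], [-52.1, 59.8, 129.6], [-48.1, 63.4, 133.5]]
-48 38 [[-47.8, 51.8, 116.4], [-43.5, 60.9, 129.2], [-40.4, 64.1, 133.8]]
chart [[-33.7, 15.6, 150.4], [-31.7, 58.4, 162.2], [-24.9, 93.3, 170.6]]
0 [[-33.9, 13.5, 151.3], [-31.8, 17.1, 162.6], [-26.2, 19.3, 170.6]]
20 [[-33.2, 20.9, 150.9], [-31.7, 30.3, 163.1], [-24.7, 39.8, 170.3]]
40 [[-33.7, 40.5, 150.8], [-31.6, 50.1, 162.0], [-24.9, 58.9, 170.5]]
60 [[-33.6, 61.4, 150.2], [-31.8, 69.8, 163.8], [-24.8, 79.2, 170.6]]
80 [[-33.8, 80.5, 150.4], [-31.5, 89.7, 160.8], [-25.3, 94.9, 170.6]]
hook 80 [[-77.7, -52.7, 121.4], [-49.7, -49.0, 124.9], [-17.2, -46.7, 132.2]]
clip 125 [[-92.3, 34.6, 135.5], [-85.5, 53.0, 141.4], [-71.2, 72.8, 145.9]]
```

```bash
cat >> H.py <<'E'
YAW=np.radians(18.75);O=np.array([.6137,.2466])
def Rz(a): c,s=np.cos(a),np.sin(a);return np.array([[c,-s,0],[s,c,0],[0,0,1.]])
RS=Rz(YAW)
def st(x,y,z): # stand mm -> world m
    return RS@np.array([x,y,z])/1000+np.array([O[0],O[1],0])
def tost(P): return (np.asarray(P)-np.array([O[0],O[1],0]))@RS*1000
def down(a):  # tool pointing down with tool x at world yaw a ; jaw axis perpendicular
    c,s=np.cos(a),np.sin(a);return np.array([[c,s,0],[s,-c,0],[0,0,-1.]])
E
python3 - <<'E'
from H import *
print(robot.read_t(), robot.read_force())
D=np.radians
wy=D(31.7)
for nm,p,a in [("wedge",[.402,.35,.004],wy),("wedge up",[.402,.35,.1],wy),("pre",st(-230,52,138),YAW),("in",st(-140,52,138),YAW),("lift",st(-140,52,210),YAW),
  ("dish",[.479,.014,.006],D(81.8)),("dishup",[.479,.014,.12],D(81.8)),("chart",st(-30,52,147),YAW+np.pi/2),("chartout",st(-145,52,162),YAW+np.pi/2),("up",st(-145,52,260),YAW+np.pi/2),
  ("hk",st(-102,-52,230),YAW-np.pi/2),("hk2",st(-48,-52,140),YAW-np.pi/2)]:
    for k in(0,np.pi):
        q=robot.ik(np.array(p),down(a+k));print(nm,k>0,None if q is None else np.round(q,0))
t=np.load("f_top.npz");w=cloud("top",t['p'],t['d']).reshape(-1,3)
c=np.array([.402,.35]);ax=np.array([np.cos(wy),np.sin(wy)]);n=np.array([-ax[1],ax[0]])
d=w[:,:2]-c;m=(abs(d@ax)<.06)&(abs(d@n)<.13)&(w[:,2]>.03);print("obst",m.sum(),w[m].max(0) if m.any() else '')
E
```

```text
0.1 [-0.09731766 -0.30316033  1.09892524]
wedge False [ 62.  22. -32.   0. -36.  60.]
wedge True [  62.   22.  -32.   -0.  -36. -120.]
wedge up False [ 62.  14. -27.   0. -49.  60.]
wedge up True [  62.   14.  -27.    0.  -49. -120.]
pre False [ 56.   3. -35.   0. -52.  53.]
pre True [  56.    3.  -35.    0.  -52. -127.]
in False [ 50.  11. -25.   0. -54.  59.]
in True [  50.   11.  -25.    0.  -54. -121.]
lift False [ 50.   7. -19.   0. -63.  59.]
lift True [  50.    7.  -19.    0.  -63. -121.]
dish False [ 25.  18. -39.   0. -33. 147.]
dish True [ 25.  18. -39.   0. -33. -33.]
dishup False [ 25.   8. -32.   0. -50. 147.]
dishup True [ 25.   8. -32.   0. -50. -33.]
chart False [ 44.  20. -11.   0. -59. 154.]
chart True [ 44.  20. -11.   0. -59. -26.]
chartout False [ 50.   9. -24.   0. -57. 149.]
chartout True [ 50.   9. -24.   0. -57. -31.]
up False [ 50.   5. -15.   0. -70. 149.]
up True [ 50.   5. -15.   0. -70. -31.]
hk False [ 37.   9. -14.   0. -67. -18.]
hk True [ 37.   9. -14.   0. -67. 162.]
hk2 False [ 36.  19. -14.   0. -57. -17.]
hk2 True [ 36.  19. -14.   0. -57. 163.]
obst 135 [0.51891349 0.28548868 0.14684701]
```

Run:
```python
from H import *
a=np.radians(31.5)
robot.goto(np.array([.400,.350,.2]),down(a));print(robot.read_t())
robot.move_gripper(.5)
robot.servo_line(np.array([.400,.350,.004]),speed=.2);print(robot.read_t(),robot.read_force())
robot.move_gripper(0.0);print(robot.read_t(),robot.read_grip_width(),robot.read_force(),robot.read_position())
robot.servo_line(np.array([.400,.350,.12]),speed=.2)
robot.goto(st(-240,51.7,165),down(YAW));print(robot.read_t(),robot.read_force(),robot.read_position())
for n in("scene","top"):
    p,d=robot.grab_frame(n); np.savez(f"f1_{n}.npz",p=p,d=d)
s=np.load("f1_scene.npz");t=np.load("f1_top.npz")
crop(s['p'],(180,150,340,300),3.8,"pics/s1.png");crop(t['p'],(160,120,320,280),3.6,"pics/t1.png")
```

```text
3.45
5.4833 [-0.37425328  0.61550567 -0.36144815]
6.0833 0.1558409053952977 [-1.45808973 -0.69862962  4.53662496] [0.40007929 0.35008976 0.00428216]
7.4417 [1.10433904 0.42728469 0.10406483] [0.36960239 0.21772224 0.1644909 ]
```

View pics/s1.png

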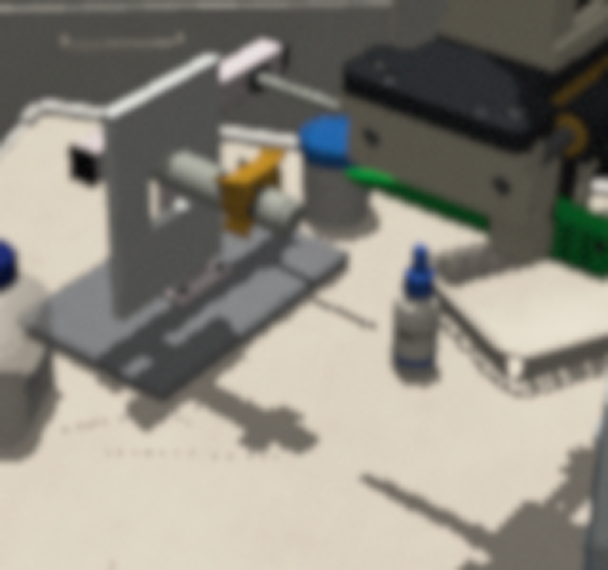

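View pics/t1.png

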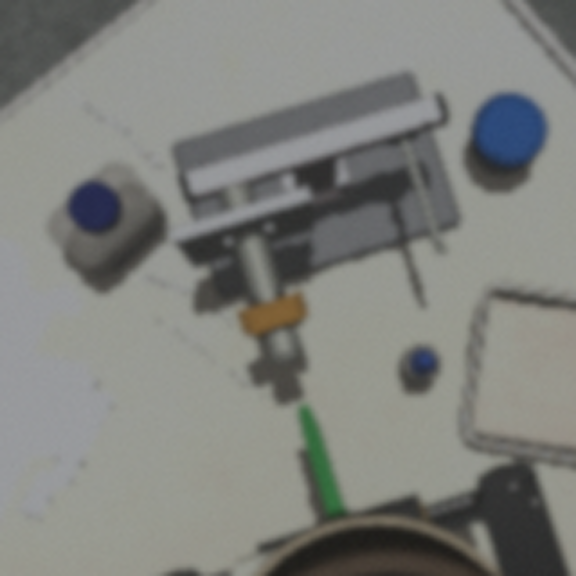

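Run:
```python
from H import *
for n in("top","scene"):
    t=np.load(f"f1_{n}.npz");w=cloud(n,t['p'],t['d']);hsv=cv2.cvtColor(t['p'],cv2.COLOR_RGB2HSV)
    g=(hsv[...,0]>40)&(hsv[...,0]<85)&(hsv[...,1]>90)&(w[...,2]>.1)
    S=tost(w); G=S[g]; G=G[(abs(G[:,1]-52)<15)&(G[:,0]<-80)&(G[:,0]>-300)]
    P=S[(abs(S[...,1]-52)<14)&(S[...,0]>-119)&(S[...,0]<-30)&(S[...,2]>105)&(S[...,2]<139)]
    print(n,"tip x",np.sort(G[:,0])[-4:].round(1))
    for x in range(-200,-130,8):
        q=G[(G[:,0]>x)&(G[:,0]<x+8)]
        if len(q)>3:print("w",x,len(q),q[:,1].min().round(1),np.median(q[:,1]).round(1),q[:,1].max().round(1),"z",q[:,2].min().round(1),np.median(q[:,2]).round(1),q[:,2].max().round(1))
    for x in range(-118,-40,8):
        q=P[(P[:,0]>x)&(P[:,0]<x+8)]
        if len(q)>3:
            c=cv2.minEnclosingCircle  # noqa
            A=np.c_[2*q[:,1:],np.ones(len(q))]
            so=np.linalg.lstsq(A,(q[:,1:]**2).sum(1),rcond=None)[0];print("p",x,len(q),q[:,1].min().round(1),np.median(q[:,1]).round(1),q[:,1].max().round(1),"circ",so[:2].round(1),np.sqrt(max(0,so[2]+so[0]**2+so[1]**2)).round(1))
```

```text
top tip x [-147.3 -146.7 -145.5 -144.8]
w -200 17 48.5 51.6 55.3 z 173.6 175.7 178.6
w -192 15 48.8 52.3 55.5 z 170.4 173.3 175.0
w -184 16 48.9 52.3 55.7 z 168.8 171.5 173.4
w -176 16 48.4 51.9 55.3 z 166.4 170.2 171.9
w -168 14 48.6 51.4 54.7 z 164.8 167.3 170.3
w -160 11 49.4 51.9 54.3 z 163.5 164.3 166.5
w -152 10 49.6 51.7 53.9 z 161.0 162.5 164.2
p -118 19 44.7 51.8 59.7 circ [ 52.1 128.9] 5.1
p -110 38 42.2 52.2 61.2 circ [ 52.1 127. ] 8.0
p -102 37 39.7 51.4 63.5 circ [ 52.  124.6] 9.9
p -86 5 38.7 55.7 64.6 circ [ 51.6 155.2] 20.7
p -78 29 42.0 52.5 61.9 circ [ 52.4 126. ] 8.8
p -70 35 42.1 51.4 61.3 circ [ 51.6 126.2] 8.3
p -62 36 42.4 51.8 61.4 circ [ 51.8 126.3] 8.2
p -54 37 42.5 52.2 61.6 circ [ 52.  126.1] 8.8
p -46 37 42.6 51.9 61.8 circ [ 52.1 126.8] 8.3
scene tip x [-144.7 -143.5 -142.7 -141.7]
w -200 15 55.9 56.4 58.2 z 162.3 165.7 169.1
w -192 14 55.7 56.5 58.1 z 162.3 165.9 169.9
w -184 14 55.7 56.9 58.0 z 163.4 166.5 168.9
w -176 15 55.6 57.0 58.2 z 163.3 165.9 169.8
w -168 12 53.5 56.5 57.9 z 162.7 165.6 167.4
w -160 14 49.5 55.0 58.4 z 162.4 163.8 165.8
w -152 13 49.9 54.7 56.9 z 159.5 162.0 163.3
p -118 44 46.8 54.9 62.7 circ [ 54.7 124.8] 6.3
p -110 45 47.3 59.6 64.4 circ [ 54.7 124.5] 8.3
p -102 37 47.8 60.4 65.7 circ [ 54.1 123. ] 9.4
p -94 65 39.0 55.3 66.0 circ [ 51.8 124.5] 12.2
p -86 13 45.4 64.4 65.5 circ [ 55.6 122.3] 11.2
p -78 18 45.9 62.6 64.0 circ [ 53.8 129.3] 10.5
p -70 29 48.7 61.3 64.9 circ [ 54.3 123.9] 9.0
p -62 39 47.4 61.0 63.9 circ [ 54.8 124.1] 8.5
p -54 37 49.1 60.8 64.6 circ [ 54.7 124. ] 8.8
p -46 39 48.2 60.4 64.2 circ [ 54.5 124.4] 8.7
```

```bash
cat > m.py <<'E'
from H import *
def meas(tag,x0,x1,zmin=.136):
  for n in("top","scene"):
    p,d=robot.grab_frame(n);np.savez(f"{tag}_{n}.npz",p=p,d=d)
    crop(p,(200,170,280,250) if n=="top" else (220,160,300,240),7,f"pics/{tag}_{n}.png")
    w=cloud(n,p,d);hsv=cv2.cvtColor(p,cv2.COLOR_RGB2HSV);S=tost(w)
    g=(hsv[...,0]>40)&(hsv[...,0]<85)&(hsv[...,1]>90)&(w[...,2]>.12)
    G=S[g];G=G[(abs(G[:,1]-52)<15)&(G[:,0]<-60)&(G[:,0]>-300)]
    print(n,"tip",np.sort(G[:,0])[-3:].round(1))
    for x in range(x0,x1,10):
        q=G[(G[:,0]>x)&(G[:,0]<x+10)]
        if len(q)>3:print("w",x,q[:,1].min().round(1),q[:,1].mean().round(1),q[:,1].max().round(1),"z",q[:,2].min().round(1),np.median(q[:,2]).round(1),q[:,2].max().round(1))
E
python3 - <<'E'
from m import *
print(tost(robot.read_position()))
f0=robot.read_force()
robot.servo_line(st(-240,51.7,142),speed=.2)
robot.servo_line(st(-198,51.7,142),speed=.15)
print(robot.read_t(),tost(robot.read_position()),f0,robot.read_force())
meas("f2",-160,-90)
E
```

```text
[-239.91671374   51.8856293   164.28811494]
8.2417 [-197.37516673   51.80619092  142.19368367] [ 0.04828838  0.16130878 -0.74204829] [-0.73155602  0.09506416 -1.16241296]
top tip [-102.9 -102.1 -101.7]
w -130 48.8 52.5 56.0 z 143.2 146.3 149.4
w -120 47.8 51.9 56.4 z 127.8 143.3 147.8
w -110 49.2 51.9 54.5 z 137.2 141.0 142.9
scene tip [-102.   -99.7  -92.7]
w -160 56.8 57.3 57.9 z 139.0 140.6 141.8
w -150 56.8 57.9 58.8 z 138.6 140.6 143.6
w -140 55.4 57.1 58.0 z 138.1 140.5 142.9
w -130 55.6 57.5 58.6 z 137.3 140.7 143.2
w -120 55.8 57.4 59.0 z 138.5 140.2 143.0
w -110 55.2 56.3 57.6 z 137.9 139.7 141.1
```

```bash
cd pics; python3 -c "
import cv2,numpy as np
cv2.imwrite('f2.png',np.hstack([cv2.resize(cv2.imread(f'f2_{n}.png'),(400,400)) for n in('top','scene')]))"
```

```text
(no output)
```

View pics/f2.png

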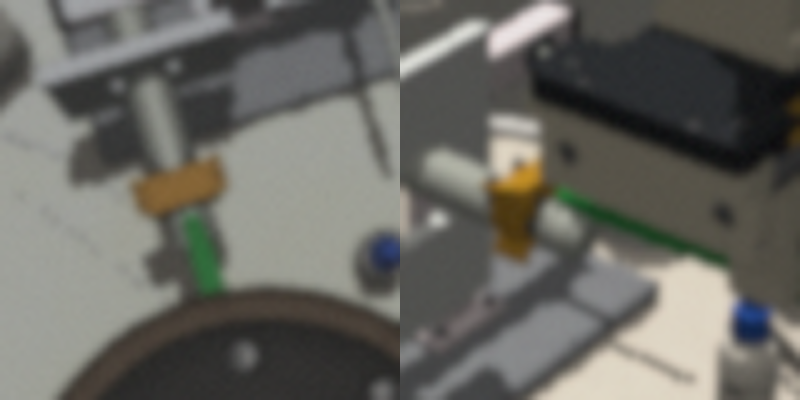

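Run:
```python
from H import *
def show(l):
    f=RS.T@robot.read_force();print(l,round(robot.read_t(),2),tost(robot.read_position()).round(2),f.round(1))
y=52.2
show("0")
robot.servo_line(st(-198,y,140.8),speed=.05);show("a")
for x in(-190,-183,-176,-170):
    robot.servo_line(st(x,y,140.8),speed=.04);show(x)
    f=RS.T@robot.read_force()
    if abs(f[0])>12 or abs(f[1])>6: break
```

```text
0 8.34 [-198.23   51.64  142.15] [ 0.2 -0.   0.2]
a 8.59 [-198.3    52.24  140.92] [-0.1  0.8 -1. ]
-190 8.94 [-189.76   52.2   140.72] [ 0.2 -0.3 -0.4]
-183 9.27 [-182.79   52.19  140.69] [-0.7  0.4 -0.4]
-176 9.59 [-175.84   52.17  140.66] [-0.  -0.7 -0.4]
-170 9.89 [-170.19   52.07  140.38] [ 0.6  0.3 -3.6]
```

Run:
```python
from H import *
def show(l):
    f=RS.T@robot.read_force();print(l,round(robot.read_t(),2),tost(robot.read_position()).round(2),f.round(1));return f
y=52.2
robot.servo_line(st(-170,y,139.4),speed=.04);show("z")
for x in(-165,-161,-157,-154,-151):
    robot.servo_line(st(x,y,139.4),speed=.03);f=show((x,round(y,2)))
    if abs(f[1])>5:
        y+=np.clip(f[1]*.05,-.5,.5); 
    if abs(f[0])>35 or abs(f[1])>15: break
```

```text
z 10.14 [-169.78   52.25  139.56] [ 0.2  0.2 -0.9]
(-165, 52.2) 10.46 [-166.69   51.72  139.15] [-9.3  1.8  4.8]
(-161, 52.2) 10.74 [-164.36   51.09  138.74] [-14.5   0.8   8.3]
(-157, 52.2) 11.03 [-161.29   50.84  138.48] [-17.3   1.7   9.1]
(-154, 52.2) 11.28 [-158.94   50.69  138.35] [-19.5   1.4  10.8]
(-151, 52.2) 11.53 [-155.49   51.02  138.44] [-17.3   2.3   9. ]
```

```bash
python3 - <<'E'
from m import *
def show(l):
    f=RS.T@robot.read_force();print(l,round(robot.read_t(),2),tost(robot.read_position()).round(2),f.round(1));return f
y=53.0
for x in(-148,-145,-142,-139):
    robot.servo_line(st(x,y,140.2),speed=.03);f=show((x,round(y,2)))
    if abs(f[0])>35 or abs(f[1])>12: break
meas("f3",-160,-100)
E
cd pics; python3 -c "
import cv2,numpy as np
cv2.imwrite('f3.png',np.hstack([cv2.resize(cv2.imread(f'f3_{n}.png'),(400,400)) for n in('top','scene')]))"
```

```text
(-148, 53.0) 11.78 [-150.82   52.02  138.91] [-7.2 -0.1 -2.5]
(-145, 53.0) 12.03 [-146.14   52.5   139.29] [-1.7 -0.7 -2.8]
(-142, 53.0) 12.28 [-140.64   53.41  140.87] [-0.3 -0.3 -0.5]
(-139, 53.0) 12.53 [-138.41   53.2   140.48] [-0.1  0.5 -0.3]
top tip []
scene tip [-92.8 -91.8 -91.2]
w -160 49.4 59.0 62.9 z 139.1 154.9 161.1
w -150 39.9 53.0 62.6 z 140.1 159.8 163.2
w -110 60.2 60.7 61.1 z 139.5 139.7 141.0
```

View pics/f3.png

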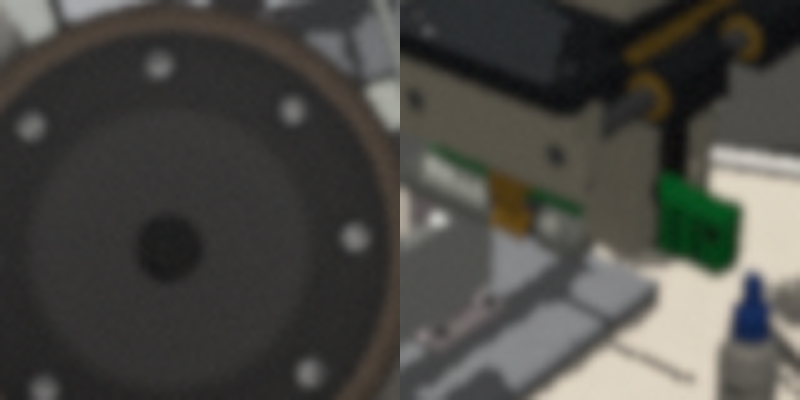

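Run:
```python
from m import *
def show(l):
    f=RS.T@robot.read_force();print(l,round(robot.read_t(),2),tost(robot.read_position()).round(2),f.round(1));return f
robot.servo_line(st(-138,53,150),speed=.04);show(1)
robot.servo_line(st(-138,53,205),speed=.06);show(2)
p,d=robot.grab_frame("scene");crop(p,(200,110,340,250),4,"pics/s4.png")
```

```text
1 13.03 [-137.78   53.14  150.41] [-0.   0.6 -0.7]
2 14.1 [-138.27   52.9   204.57] [-0.2  0.2 -1.8]
```

View pics/s4.png

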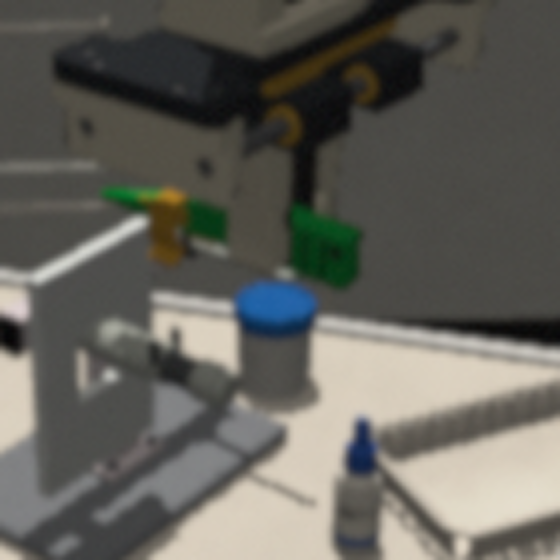

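```bash
cat >> H.py <<'E'
def tilt(a,deg):
    t=np.radians(deg);return Rz(a)@np.array([[np.cos(t),0,-np.sin(t)],[0,1,0],[np.sin(t),0,np.cos(t)]])@down(0)
DY=np.radians(-8.2);DO=np.array([.4834,.0436,0])
def di(x,y,z): return Rz(DY)@np.array([x,y,z])/1000+DO
E
python3 - <<'E'
from m import *
def show(l):
    f=robot.read_force();print(l,round(robot.read_t(),2),robot.read_position().round(4),f.round(1));return f
a=DY+np.pi/2
robot.servo_line(st(-178,45,205),ori=tilt(YAW,13),speed=.06);show(1)
robot.servo_line(di(0,-32,150),ori=tilt(a,13),speed=.1);show(2)
p,d=robot.grab_frame("scene");crop(p,(200,90,420,290),3,"pics/s5.png")
E
```

```text
1 14.98 [0.431  0.2325 0.2054] [-0.5 -0.1 -1.7]
2 17.45 [0.4788 0.0121 0.1501] [ 0.1 -0.6  0.1]
```

View pics/s5.png

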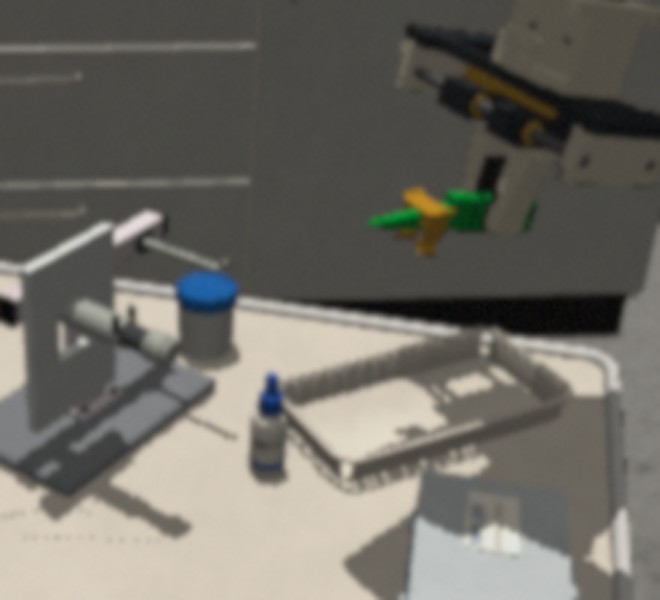

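Run:
```python
from m import *
def show(l):
    f=robot.read_force();print(l,round(robot.read_t(),2),robot.read_position().round(4),f.round(1));return f
a=DY+np.pi/2
robot.servo_line(di(0,-32,40),ori=tilt(a,2),speed=.09);show(1)
robot.servo_line(di(0,-32,20),ori=tilt(a,0),speed=.05);show(2)
robot.servo_line(di(0,-32,8),speed=.04);f=show(3)
p,d=robot.grab_frame("scene");crop(p,(240,130,420,290),3.5,"pics/s6.png")
p,d=robot.grab_frame("top");crop(p,(240,170,400,290),3.5,"pics/t6.png")
```

```text
1 18.88 [0.4792 0.012  0.0405] [ 0.1 -0.3 -1. ]
2 19.43 [0.4786 0.012  0.0197] [-0.5 -0.6  0.6]
3 19.88 [0.4787 0.0118 0.0077] [ 1.3  0.2 -0.5]
```

View pics/s6.png

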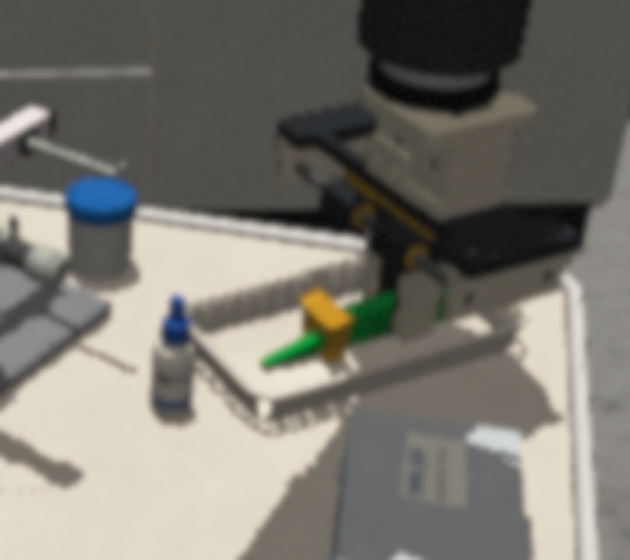

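View pics/t6.png

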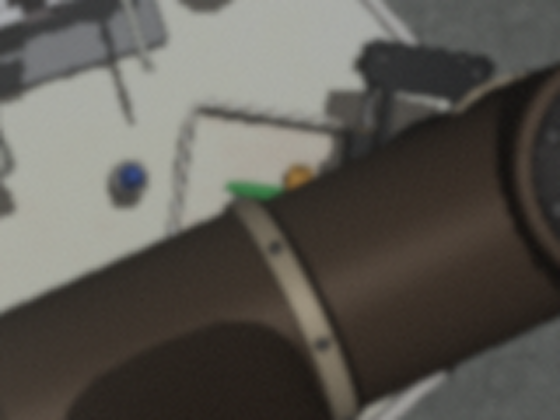

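Run:
```python
from m import *
a=DY+np.pi/2
robot.move_gripper(.35)
robot.servo_line(di(0,-32,200),speed=.2);print(robot.read_t(),robot.read_grip_width())
robot.goto(st(-130,52,240),down(YAW+np.pi/2));print(robot.read_t(),robot.read_qpos())
p,d=robot.grab_frame("scene");crop(p,(240,130,420,290),3.5,"pics/s7.png");np.savez("f7_scene.npz",p=p,d=d)
p,d=robot.grab_frame("top");crop(p,(200,120,400,290),3.5,"pics/t7.png");np.savez("f7_top.npz",p=p,d=d)
w=cloud("top",p,d);S=tost(w);b=S[(S[...,2]>160)&(S[...,2]<178)&(S[...,0]>-60)&(S[...,0]<-10)&(S[...,1]>0)&(S[...,1]<105)]
print(len(b),np.percentile(b,[2,50,98],0).round(1), cv2.minAreaRect(b[:,:2].astype(np.float32)))
```

```text
21.6417 0.3538038398142464
22.6083 [ 4.90628277e+01  7.11062016e+00 -1.55351734e+01 -5.06656825e-03
 -6.74444606e+01  1.49651674e+02]Traceback (most recent call last):
  File "<stdin>", line 9, in <module>
    return _quantile_unchecked(
        a, q, axis, out, overwrite_input, method, keepdims, weights)
    return _ureduce(a,
                    func=_quantile_ureduce_func,
    ...<5 lines>...
                    overwrite_input=overwrite_input,
                    method=method)
    r = func(a, **kwargs)
    result = _quantile(arr,
                       quantiles=q,
    ...<2 lines>...
                       out=out,
                       weights=wgt)
    slices_having_nans = np.isnan(arr[-1, ...])
                                  ~~~^^^^^^^^^
IndexError: index -1 is out of bounds for axis 0 with size 0
```

View pics/s7.png

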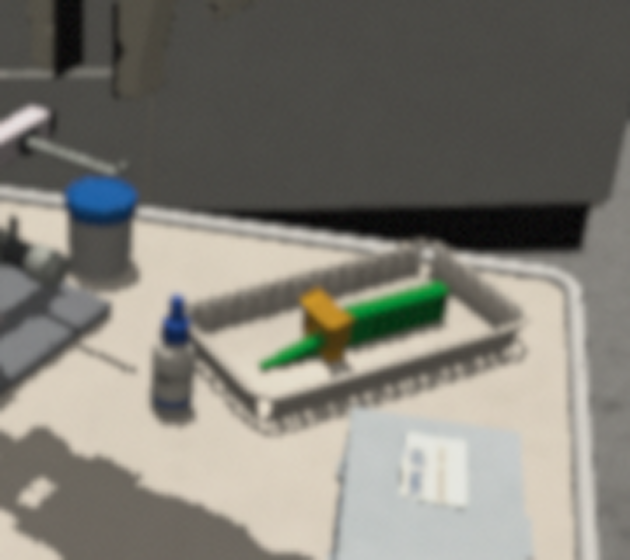

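View pics/t7.png

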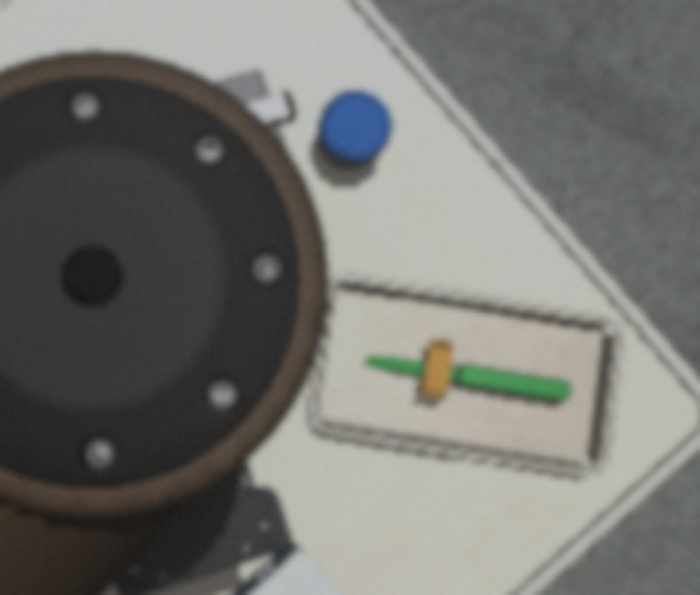

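Run:
```python
from m import *
t=np.load("f7_scene.npz");S=tost(cloud("scene",t['p'],t['d']))
b=S[(S[...,2]>145)&(S[...,2]<178)&(S[...,0]>-60)&(S[...,0]<-15)&(S[...,1]>0)&(S[...,1]<105)]
if len(b): print(len(b),np.percentile(b,[2,50,98],0).round(1).tolist())
def show(l):
    f=RS.T@robot.read_force();print(l,round(robot.read_t(),2),tost(robot.read_position()).round(2),f.round(1));return f
robot.servo_line(st(-31.5,52,240),speed=.2)
robot.servo_line(st(-31.5,52,146.5),speed=.12);show("at")
robot.move_gripper(0);show("closed");print(robot.read_grip_width())
robot.servo_line(st(-31.5,52,161.5),speed=.08);show("up15")
p,d=robot.grab_frame("scene");crop(p,(180,100,340,250),3.8,"pics/s8.png");np.savez("f8_scene.npz",p=p,d=d)
```

```text
448 [[-35.3, 16.1, 145.7], [-33.6, 59.3, 160.1], [-26.6, 93.6, 170.4]]
at 24.28 [-31.01  52.19 147.47] [-0.1  1.2 -0.8]
closed 24.79 [-31.2   52.04 146.93] [-0.  -0.1  2.8]
0.09283699912982331
up15 25.13 [-31.25  52.15 162.17] [ 0.5  0.6 -1.3]
```

View pics/s8.png

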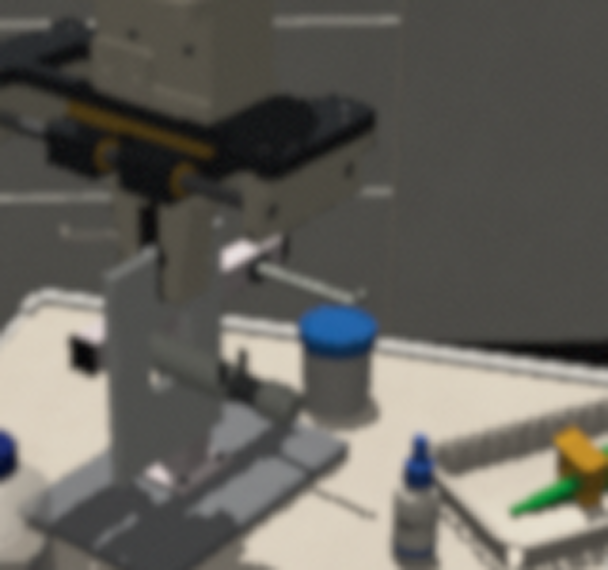

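Run:
```python
from m import *
def show(l):
    f=RS.T@robot.read_force();print(l,round(robot.read_t(),2),tost(robot.read_position()).round(2),f.round(1));return f
for x in(-60,-85,-115,-143):
    robot.servo_line(st(x,52,161.7),speed=.1);f=show(x)
    if np.linalg.norm(f)>6: break
else:
    robot.servo_line(st(-143,52,250),speed=.2);show("up")
    p,d=robot.grab_frame("scene");crop(p,(180,70,340,220),3.8,"pics/s9.png")
```

```text
-60 25.62 [-59.87  52.1  161.95] [ 1.  -0.4 -1.1]
-85 26.02 [-84.53  52.14 162.  ] [ 0.3 -0.1 -0.3]
-115 26.47 [-114.41   52.21  162.11] [ 0.7  0.2 -1. ]
-143 26.9 [-142.49   52.22  162.07] [ 0.4  1.1 -1.7]
up 27.49 [-142.76   52.08  249.9 ] [-0.8  0.2 -1.8]
```

View pics/s9.png

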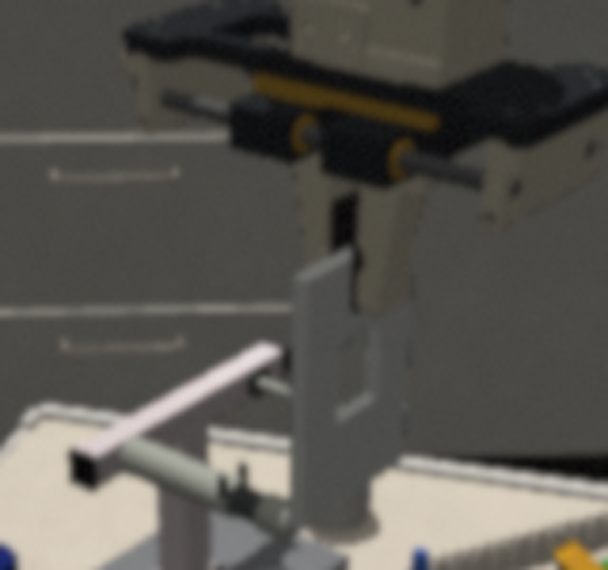

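Run:
```python
from m import *
def show(l):
    f=RS.T@robot.read_force();print(l,round(robot.read_t(),2),tost(robot.read_position()).round(2),f.round(1));return f
robot.goto(st(-112,-52,262),down(YAW-np.pi/2));show("rot");print(robot.read_qpos().round(0))
robot.servo_line(st(-104,-52,160),speed=.15);show("dn")
for n,b in(("scene",(200,100,340,230)),("top",(190,110,330,240))):
    p,d=robot.grab_frame(n);crop(p,b,4,f"pics/{n}10.png");np.savez(f"f10_{n}.npz",p=p,d=d)
```

```text
rot 30.02 [-111.99  -51.93  261.89] [-0.5 -0.6 -0.7]
[ 38.   7. -12.  -0. -70. -19.]
dn 30.86 [-103.41  -51.93  160.82] [-0.3 -0.  -1.7]
```

View pics/scene10.png

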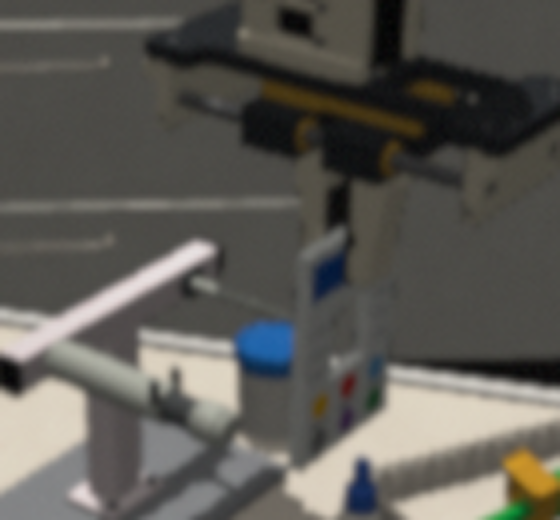

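Run:
```python
from m import *
def show(l):
    f=RS.T@robot.read_force();print(l,round(robot.read_t(),2),tost(robot.read_position()).round(2),f.round(1));return f
ok=True
for x in(-88,-75,-60,-48):
    robot.servo_line(st(x,-52,160),speed=.08);f=show(x)
    if np.linalg.norm(f[:2])>6: ok=False;break
if ok:
  for z in(150,145,142,140):
    robot.servo_line(st(-48,-52,z),speed=.05);f=show(z)
    if f[2]>3:break
p,d=robot.grab_frame("scene");crop(p,(200,100,340,230),4,"pics/s11.png")
```

```text
-88 31.31 [-87.6  -51.99 160.06] [ 0.3  0.6 -0.5]
-75 31.62 [-74.91 -52.03 159.78] [-1.1  0.2 -1.5]
-60 31.97 [-60.02 -52.02 159.74] [ 0.4  0.6 -1.2]
-48 32.27 [-47.98 -52.   159.78] [-0.4  0.1 -0.6]
150 32.62 [-48.56 -52.1  149.42] [ 0.2  0.1 -0.8]
145 32.87 [-48.23 -52.02 144.65] [ 1.1 -0.1 -1.1]
142 33.12 [-48.12 -52.03 141.81] [-0.5 -0.4 -1.2]
140 33.37 [-47.89 -51.98 140.05] [ 0.6 -0.3 -1.2]
```

View pics/s11.png

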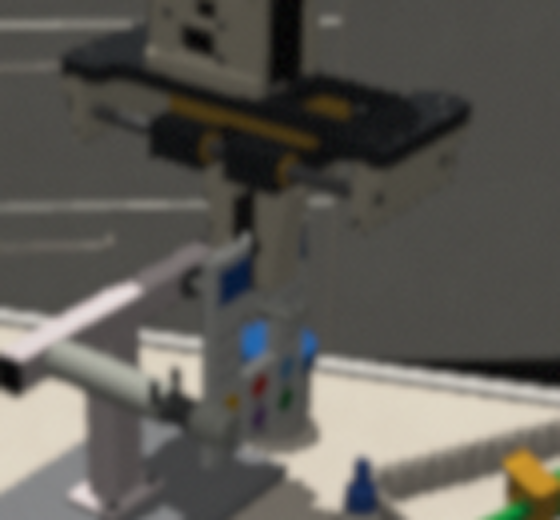

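Run:
```python
from m import *
def show(l):
    f=RS.T@robot.read_force();print(l,round(robot.read_t(),2),tost(robot.read_position()).round(2),f.round(1));return f
for z in(139,138.2,137.5,137):
    robot.servo_line(st(-48,-52,z),speed=.02);f=show(z)
    if f[2]>1.5:break
robot.move_gripper(.25);show("open")
robot.servo_line(st(-48,-52,230),speed=.12);show("up")
robot.goto(st(-180,-120,260),down(YAW-np.pi/2))
robot.dwell(.5)
for n,b in(("scene",(180,120,340,250)),("top",(190,110,390,270))):
    p,d=robot.grab_frame(n);crop(p,b,3.8,f"pics/{n}12.png");np.savez(f"f12_{n}.npz",p=p,d=d)
    S=tost(cloud(n,p,d));b=S[(S[...,2]>145)&(S[...,2]<175)&(S[...,0]>-90)&(S[...,0]<-10)&(S[...,1]<0)&(S[...,1]>-105)]
    if len(b): print(n,len(b),np.percentile(b,[2,50,98],0).round(1).tolist())
print(robot.read_t())
```

```text
139 33.67 [-47.86 -52.02 139.77] [-1.9  1.   5.9]
open 34.19 [-48.01 -51.99 138.85] [0.8 0.2 0.1]
up 35.1 [-48.51 -51.99 229.12] [ 0.4 -0.4 -0.9]
scene 271 [[-53.2, -90.3, 145.4], [-51.5, -43.6, 156.5], [-44.6, -12.5, 165.2]]
top 210 [[-53.8, -93.4, 146.5], [-50.8, -53.2, 162.2], [-45.6, -16.1, 168.2]]
36.3583
```

View pics/scene12.png

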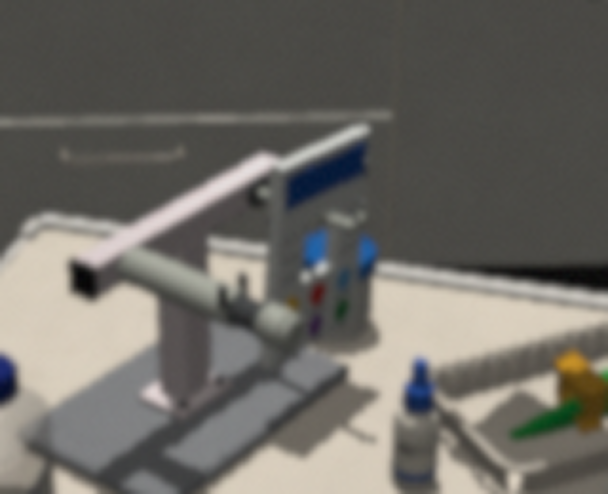

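View pics/top12.png

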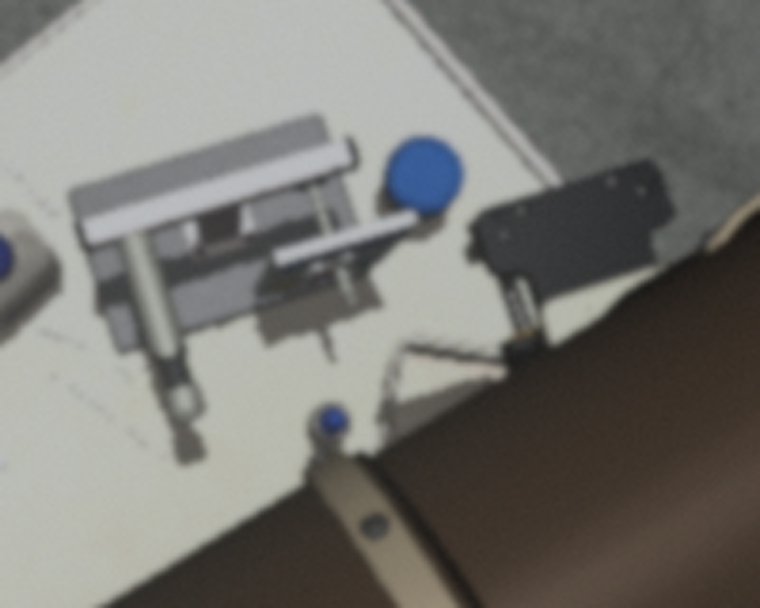

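Run:
```python
from H import *
a=np.load("f7_scene.npz")
print(robot.read_t(),robot.read_qvel().round(2)); robot.job_done()
```

```text
36.3583 [-0.03 -0.22  0.05  0.07 -0.06 -0.07]
the job is handed in; nothing more can be done
```

I handed the job in after 36.4 s of robot time; the system gave no verdict.

- **Clip:** I pushed the green wedge under the clip, with a peak push of about 20 N. The force then fell to zero as the clip came free. I lifted the clip off the pin on the wedge, and the fingers never gripped it.
- **Dish:** I set clip and wedge down together in the dish. Pictures from both cameras after release show the wedge lying flat inside the dish and the clip standing over its blade.
- **Chart:** I raised the chart about 15 mm, drew it over the lugs and off the pin, and turned it half round. I then lowered it onto the hook until the arm felt contact (about 6 N), released it and moved the arm clear.

**Last checks:**
- **Chart hanging:** it hangs square, with its blue band and dots facing outward, about 50 mm in front of the stand's centre. Its top edge is at about 165 mm, which puts the eye at about 129 mm.
- **Sideways position:** the cameras disagreed by about 3 mm. The top camera put the chart at y = -54.5 mm and the scene camera at about -51.5 mm, against the hook's -52 mm. Both are within the 10 mm allowed. The same camera offset had shown up earlier on the pin.
- **Bystanders:** in the last pictures the cup and the dropper bottle are upright where they were. The flask is only partly in view in them, but looks unmoved. I judged all three by eye and did not measure them again.

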